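# Sort battery packs and eyepieces on the repair van's bench

## Robot

A 6-joint arm with a two-finger parallel gripper is mounted at the origin on the work surface. World frame = base frame: x ahead of the robot, y to its left, z up, the work surface at z = 0. Lengths are in m, angles in degrees, forces in N, time in s.
With the tool pointing down it reaches from about 0.25 to 0.725 m from the base axis. Payload 9.7 kg.
Tool frame: the origin (TCP) lies at the very end of the fingers, on their centre line; the grasp point (between the pads) lies grasp_offset behind it (grasp_offset is the distance from the TCP to the grasp point, in m); z points along the fingers, y is the line along which they close (so a half turn about z gives the same grasp; the last joint's range is limited). The gripper opens to 85 mm and grips with 20 to 120 N. Pads are 22 mm wide; open, the fingers measure 114 mm over their backs; the gripper's body (76 mm by 85 mm) begins 54 mm behind the grasp point. The pads swing forward as they close: fully open they stand 13 mm farther back than shut.
Start: joints at [75.172, 4.979, 10.078, 95.1, 0, 90], TCP at [0.141, 0.532, 0.231] pointing down, gripper open.
Joint ranges: [-179.16, 179.16], [-48.56, 103.87], [-65.8, 70.77], [-126.05, 130.52], [-82.76, 87.17], [-180, 180]. Speed limits (degrees/s): [127.2, 127.2, 147.25, 180, 180, 180].

## Interface

Orientations are given as [roll, pitch, yaw] about the fixed x, y, z axes, in that order (R = Rz(yaw) Ry(pitch) Rx(roll)).
In Python, from workcell import get_obs, camera, calibration, job_done, recognise, cut_out, mark_of, grasp_offset gives the robot as it stands.
- The arm moves only by the tool servo_tool, never from a script. Its argument "moves" is a list of rows, each a list of 3 entries, a list of its own where there are three numbers: the turn, a rotation vector about the tool's x, y, z in degrees, then the shift along the tool's x, y, z in m, then the opening in per cent of the stroke, from 0 (shut) to 100 (fully open). In form: [[[ax, ay, az], [x, y, z], claw], ...]. A call has 1 to 12 rows; each row shifts and turns the commanded pose from where the row before left it, along the tool's axes as they then stand; what a row does not reach is not made up. A row lasts 1/10 s, in which the tool goes at most 50 mm and 8.59 degrees, less where a joint would pass 70% of its speed; a pose out of reach is approached as far as the arm can. A call is refused whole if a number of a shift passes 0.05 or a number of a turn 8.59, either way. A call with a gripper value outside its range is refused whole. The fingers move at their own pace and stop on an object; "force" is the grip in N (left out, the last holds). Time passes only in rows, so rows that do not move let the fingers close. It gives the time, the measured TCP pose, the force, the opening and the grip force at its end, in the units of the state.
- get_obs(): the state, without advancing time (a new reading comes with each control period).
- camera(name): name is "scene" or "top" or "wrist"; returns (picture, depth): 384x512x3 uint8, red, green, blue; 384x512 float32, m along the optical axis (not along the pixel's ray), 0 where there is no reading.
- calibration(name): a dict with "camera_matrix" (3x3 intrinsics, pixels), "R" (3x3) and "t" (3): a world point X has camera coordinates R X + t. Camera axes: x right, y down, z forward; pixel columns grow to the right and rows downward; lengths in m; the calibration is good to about 2 mm. A picture is of the moment at which its call begins: read the wrist's pose just before it. calibration takes no time and is no camera call; for the wrist camera it gives the pose at the moment of the call.
- job_done(): hands the job in; it is judged then, once.
Trained networks look in the newest picture that a camera, given by its name, has taken for a name from the list of things; names that differ only in an ending like _2 or _b are one class to them, and where a whole thing is asked for, a point or a joint stands for the part that bears it (a point fixed in the world has none). Each returns a list of dicts, best first, with "score" (0 to 1); they miss things now and then, are a little off and sometimes report something else, mostly with a low value. They report only what shows in the picture. A call takes as long as a camera call. They do not tell look-alikes from the thing itself.
- recognise(name, camera): "xyz" ([x, y, z] in m, in the coordinates of the camera as it stood for that picture, good to about 4 mm: the middle of the surface that is visible of it).
- cut_out(name, camera): "mask" (384x512 bool, what is visible of it).
- mark_of(name, camera): "xyz" ([x, y, z] in m, in the coordinates of the camera as it stood for that picture, good to about 4 mm: a listed point, or the origin of a listed thing).
The state is a dict: "time": time; "q": joint angles; "qd": joint speeds; "joint_efforts": joint torques, N m; "ee_pos": TCP position; "tcp_rot": TCP orientation; "wrist_force": force on the tool from outside, world axes, zero at the start; "torque": the same for the moment, N m; "opening": finger opening in m; "grasp_force": force on a finger pad.
Only numpy, scipy, OpenCV 4.12 (cv2) and the standard library are available. Lean on these libraries where they do the work, as an engineer would, in place of code of your own. Each camera call takes 0.05 s, during which the arm holds its last target. There are 200 camera calls.

## Task

Sort what is left on the mat: lay both worn-out battery packs (red labels) flat on the floor of the red waste tray, side by side or end to end, lay the good pack (green label) flat on the charging cradle, centred between its two end stops and in line with them, and stand the two microscope eyepieces upright in the wooden tray, one in each compartment. Set each thing down gently, never dropping or throwing it, and do not shift the amber flux jar or the yellow tape roll.

Things in the scene. Friction and masses are not known exactly. Their poses are not given: they have to be found in the camera images.
- worn_pack_a: Rechargeable battery pack lying flat, loose: black block 58 (its x) x 38 (its y) x 18 mm high, red label covering most of the top, three small brass contacts at its +x end. 60 to 104 g. Origin: centre of the underside. The width of 38 mm across y is the plain grasp from above. Same as worn_pack_b.
- worn_pack_b: Rechargeable battery pack lying flat, loose: black block 58 (its x) x 38 (its y) x 18 mm high, red label covering most of the top, three small brass contacts at its +x end. 60 to 104 g. Origin: centre of the underside. The width of 38 mm across y is the plain grasp from above. Same as worn_pack_a.
- good_pack: Rechargeable battery pack lying flat, loose: black block 58 (its x) x 38 (its y) x 18 mm high, green label covering most of the top, three small brass contacts at its +x end. 60 to 104 g. Origin: centre of the underside. The width of 38 mm across y is the plain grasp from above.
- eyepiece_a: Microscope eyepiece standing upright, loose: black cylinder 32 mm in diameter, 44 mm high, teal band near the foot, pale blue glass on top. 68 to 117 g. Origin: centre of the underside; z up its axis. The two eyepieces are alike: either may go in either compartment.
- eyepiece_b: Microscope eyepiece standing upright, loose: black cylinder 32 mm in diameter, 44 mm high, teal band near the foot, pale blue glass on top. 68 to 117 g. Origin: centre of the underside; z up its axis. The two eyepieces are alike: either may go in either compartment.
- waste_tray: Red open tray, fixed, 120 (its x) x 180 (its y) x 24 mm high, walls and floor 4 mm thick, so its inside is 112 x 172 mm and its floor 4 mm above the bench: room for two packs end to end along y. Origin: centre of the underside, on the bench.
- lens_tray: Wooden open tray, fixed, 120 (its x) x 190 (its y) x 24 mm high, walls and floor 5 mm thick. A 5 mm divider along x at y = 0 makes two compartments, each 110 (x) x 87.5 mm (y), centred at y = +46 and y = -46 mm. Floor 5 mm above the bench. Origin: centre of the underside, on the bench.
- cradle: Grey charging cradle, fixed: flat plate 120 (its x) x 100 (its y) mm, its top 15 mm above the bench, with two brass contact strips along x and a small green lamp in a corner. Two black end stops, 12 mm high and 50 mm wide (y), stand on it at x = -45 and +45 mm with 82 mm clear between them; the pack's 58 mm length lies along x between them, either way round, with its centre over the origin. Origin: centre of the underside, on the bench.
- flux_jar: Amber jar with a white lid, loose, 38 mm in diameter, 42 mm high, standing among the things; to be left where it is. Origin: centre of the underside.
- tape_roll: Yellow roll of tape lying flat, loose, 52 mm in diameter, 36 mm hole, 19 mm high, among the things; to be left where it is. Origin: centre of the underside.
Things that resemble listed ones, but are neither listed nor needed, are in the scene too. Leave any blue look-alike of the worn_pack_a alone.

How it is judged:
By the outcome, as a careful person would: the job done as asked, in the order asked, and still so for the second after the job is handed in, with the robot touching nothing.
It also fails if it takes over 128 s, if anything falls off the work surface, if the arm or the gripper's body presses on something with over 40 N, if the wrist force passes 120 N, or if a joint passes its speed limit or range.

## Working session

There is one attempt and no reset: what is moved stays moved. The work goes in short steps, Python scripts to look and compute and a tool call to move; the robot and the scene stay as the last step left them, time stands still between calls to the robot, and variables do not carry over. Pictures are saved under pics/ and viewed, at most 14 in all, crops included, and the job is handed in when it is done.

Besides the shell and the picture viewer there is one more tool, called after "Call:" as a command line: name --argument value ..., lists and objects as JSON in quotes. servo_tool: Moves the arm, as the interface text tells. Its arguments: {"type":"object","properties":{"moves":{"type":"array"},"force":{"type":"number"}},"required":["moves"]}

```bash
ls; mkdir -p pics; cat > h.py <<'E'
import numpy as np, cv2
from workcell import *
def snap(n,f=None):
    c=calibration(n); p,d=camera(n)
    if f: cv2.imwrite('pics/'+f,p[:,:,::-1])
    return c,p,d
def w(c,x): return np.array(c['R']).T@(np.array(x)-np.array(c['t']))
def cloud(c,d):
    K=np.array(c['camera_matrix']); v,u=np.mgrid[:d.shape[0],:d.shape[1]]
    P=np.stack([(u-K[0,2])/K[0,0]*d,(v-K[1,2])/K[1,1]*d,d],-1)
    return (P-np.array(c['t']))@np.array(c['R'])
E
python3 - <<'E'
from h import *
o=get_obs(); print({k:np.round(v,3).tolist() for k,v in o.items()}, grasp_offset)
for n in ['top','scene']:
    c,p,d=snap(n,n+'1.png'); print(n,np.round(w(c,[0,0,0]),3))
    for k in ['worn_pack_a','good_pack','eyepiece_a','waste_tray','lens_tray','cradle','flux_jar','tape_roll']:
        print(k,[(round(r['score'],2),np.round(w(c,r['xyz']),3).tolist()) for r in recognise(k,n) if r['score']>.2], [(round(r['score'],2),np.round(w(c,r['xyz']),3).tolist()) for r in mark_of(k,n) if r['score']>.2] if n=='top' else '')
E
```

```text
pics
{'time': 0.0, 'q': [75.172, 5.013, 10.034, 95.1, -0.0, 90.001], 'qd': [0.05, 0.072, 0.094, -0.042, -0.041, 0.11], 'joint_efforts': [-0.005, -52.039, 46.48, 0.016, -0.0, -0.0], 'ee_pos': [0.141, 0.531, 0.231], 'tcp_rot': [-179.921, 0.0, 165.17], 'wrist_force': [0.382, -0.517, -0.197], 'torque': [0.001, 0.035, -0.032], 'grasp_force': 0.0, 'opening': 0.085} 0.0187
top [ 0.306 -0.048  1.506]
worn_pack_a [(0.79, [0.438, -0.104, 0.02]), (0.75, [0.437, -0.369, 0.018]), (0.69, [0.247, -0.274, 0.019]), (0.68, [0.448, 0.123, 0.017]), (0.59, [0.249, -0.377, 0.018]), (0.53, [0.718, -0.385, 0.016]), (0.39, [0.626, -0.245, 0.014])] [(0.8, [0.442, -0.104, -0.003]), (0.76, [0.716, -0.386, -0.002]), (0.58, [0.248, -0.381, 0.0]), (0.57, [0.438, -0.37, 0.002]), (0.5, [0.446, 0.13, 0.001])]
good_pack [(0.51, [0.537, 0.066, 0.018])] [(0.78, [0.54, 0.069, -0.001])]
eyepiece_a [(0.52, [0.474, -0.243, 0.045]), (0.43, [0.473, 0.242, 0.051])] [(0.67, [0.472, 0.244, 0.005]), (0.64, [0.473, -0.241, -0.001])]
waste_tray [(0.91, [0.626, 0.233, 0.006])] [(0.59, [0.624, 0.234, 0.005])]
lens_tray [(0.95, [0.664, 0.006, 0.008])] [(0.98, [0.659, 0.006, 0.003])]
cradle [(0.91, [0.626, -0.242, 0.012])] [(0.96, [0.629, -0.243, -0.001])]
flux_jar [(0.48, [0.546, -0.056, 0.039])] [(0.5, [0.548, -0.057, -0.003])]
tape_roll [] [(0.69, [0.454, -0.006, -0.003])]
scene [ 1.157 -0.098  0.574]
worn_pack_a [(0.91, [0.446, -0.373, 0.017]), (0.88, [0.452, -0.111, 0.018]), (0.81, [0.725, -0.385, 0.015]), (0.77, [0.259, -0.375, 0.021]), (0.61, [0.455, 0.122, 0.018]), (0.55, [0.252, -0.271, 0.02])] 
good_pack [(0.62, [0.55, 0.063, 0.022])] 
eyepiece_a [(0.83, [0.486, 0.235, 0.03]), (0.68, [0.483, -0.239, 0.036])] 
waste_tray [(0.87, [0.625, 0.24, 0.001])] 
lens_tray [(0.86, [0.665, 0.002, 0.006])] 
cradle [(0.73, [0.641, -0.247, 0.013]), (0.37, [0.456, 0.126, 0.015])] 
flux_jar [(0.61, [0.559, -0.059, 0.037])] 
tape_roll [(0.78, [0.467, -0.012, 0.015])]
```

View pics/top1.png

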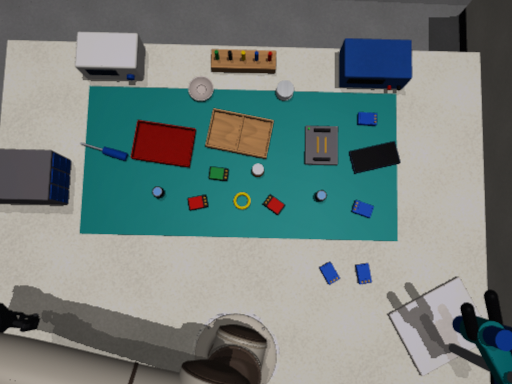

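View pics/scene1.png

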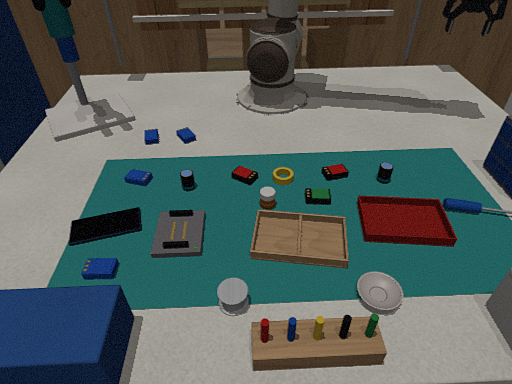

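The top view shows red packs at (198,202) and (274,204), the green pack at (219,173), and eyepieces at (158,192) and (321,196). The red tray is at (164,144), the wooden tray at (240,133) and the cradle at (321,145). Blue packs are look-alikes. Next I'll measure the angles.

```bash
cat >> h.py <<'E'
def rects(n,c,p,d,names,smin=.3):
    X=cloud(c,d); out=[]
    for k in names:
        for r in cut_out(k,n):
            m=r['mask']&(d>0)
            if r['score']<smin or m.sum()<15: continue
            P=X[m]; z=np.percentile(P[:,2],80) if 'tray' not in k else P[:,2].max()
            Q=P[np.abs(P[:,2]-z)<.006] if 'tray' not in k else P
            rc,s,a=cv2.minAreaRect((Q[:,:2]*1000).astype(np.float32))
            if s[0]<s[1]: a-=90
            rgb=np.median(p[m],0)
            print(n,k,round(r['score'],2),'c',np.round(rc,1),'size',np.round(s,1),'long axis deg',round(a,1),'z80 %.4f'%z,'rgb',rgb)
E
python3 - <<'E'
from h import *
for n in ['top','scene']:
    c,p,d=snap(n); rects(n,c,p,d,['worn_pack_a','good_pack','eyepiece_a','waste_tray','lens_tray','cradle','flux_jar','tape_roll'])
E
```

```text
top worn_pack_a 0.75 c [ 718.3 -386.7] size [57.5 38.9] long axis deg 87.4 z80 0.0208 rgb [ 21.  61. 147.]
top worn_pack_a 0.65 c [ 245.9 -374. ] size [57.5 39.2] long axis deg 11.1 z80 0.0210 rgb [ 30.  70. 163.]
top worn_pack_a 0.55 c [ 445.3 -104.4] size [56.5 37.9] long axis deg 56.2 z80 0.0206 rgb [143.  23.  19.]
top worn_pack_a 0.55 c [ 439.  -372.1] size [56.8 37.1] long axis deg 70.9 z80 0.0210 rgb [ 28.  69. 164.]
top worn_pack_a 0.55 c [ 245.7 -273.4] size [58.8 36.3] long axis deg 27.4 z80 0.0216 rgb [ 31.  72. 168.]
top worn_pack_a 0.47 c [445.8 126.1] size [37.  55.7] long axis deg -75.2 z80 0.0212 rgb [145.  18.  14.]
top eyepiece_a 0.61 c [472.9 243.3] size [28.6 30.2] long axis deg -32.2 z80 0.0460 rgb [ 69. 102. 113.]
top waste_tray 0.66 c [626.5 241.1] size [190.3 130.6] long axis deg 82.5 z80 0.0324 rgb [114.  10.   6.]
top lens_tray 0.94 c [665.7   7.2] size [196.  130.4] long axis deg 80.1 z80 0.0335 rgb [153.5 111.   70. ]
top cradle 0.93 c [ 631.6 -245.3] size [ 98.5 119.3] long axis deg -0.9 z80 0.0187 rgb [93.  88.5 93. ]
top flux_jar 0.42 c [547.9 -53.4] si
[... 953 characters left out ...]
.5 242.3] size [30.6 32.3] long axis deg -47.8 z80 0.0441 rgb [14. 32. 32.]
scene waste_tray 0.93 c [614.2 244.4] size [195.5 145.9] long axis deg 82.9 z80 0.0269 rgb [103.  18.  15.]
scene lens_tray 0.68 c [650.5   6.2] size [188.3 146. ] long axis deg 79.8 z80 0.0270 rgb [131. 105.  76.]
scene lens_tray 0.58 c [444.8 -11.2] size [75.6 49.8] long axis deg 11.4 z80 0.0224 rgb [90.  76.5 29. ]
scene cradle 0.89 c [ 632.8 -247.1] size [100.5 123.5] long axis deg -0.1 z80 0.0174 rgb [83. 81. 82.]
scene flux_jar 0.62 c [549.4 -53.8] size [31.6 34.1] long axis deg -3.1 z80 0.0425 rgb [83. 83. 82.]
scene tape_roll 0.6 c [455.8  -9.8] size [51.3 48.5] long axis deg 19.2 z80 0.0192 rgb [91. 75. 26.]
```

Call:
servo_tool --moves '[[[0,0,0],[-0.03,-0.024,0],100],[[0,0,0],[-0.04,-0.031,0],100],[[0,0,0],[-0.04,-0.031,0],100],[[0,0,0],[-0.04,-0.031,0],100],[[0,0,0],[-0.04,-0.031,0],100],[[0,0,0],[-0.04,-0.031,0],100],[[0,0,0],[-0.04,-0.031,0],100],[[0,0,0],[-0.04,-0.031,0],100],[[0,0,0],[-0.04,-0.031,0],100],[[0,0,0],[-0.04,-0.031,0],100],[[0,0,8],[0,0,0],100],[[0,0,8],[0,0,0],100]]'

```text
time: 3.4
ee_pos: [0.4377, 0.1416, 0.2311]
tcp_rot: [-180.0, -0.0, 148.7]
wrist_force: [0.3, -0.1, -0.4]
opening: 0.0854
grasp_force: 0.0
```

Call:
servo_tool --moves '[[[0,0,8],[0,0,0],100],[[0,0,8],[0,0,0],100],[[0,0,8],[0,0,0],100],[[0,0,8],[0,0,0],100],[[0,0,8],[0,0,0],100],[[0,0,6],[0,0,0],100],[[0,0,0],[0,0,0],100],[[0,0,0],[0,0,0],100]]'

```text
time: 4.2
ee_pos: [0.4369, 0.1433, 0.2313]
tcp_rot: [180.0, -0.0, 103.4]
wrist_force: [-0.2, -0.4, 0.6]
opening: 0.0854
grasp_force: 0.0
```

```bash
cat >> h.py <<'E'
def go(x,y,z,yaw):
    o=get_obs(); e=np.array(o['ee_pos']); ps=o['tcp_rot'][2]; a=np.radians(ps)
    D=np.array([x,y,z])-e; t=(yaw-ps+90)%180-90
    print('tool shift mm',np.round(1000*np.array([D[0]*np.cos(a)+D[1]*np.sin(a),D[0]*np.sin(a)-D[1]*np.cos(a),-D[2]]),1),'turn z %.1f'%(-t), 'q6 %.1f'%o['q'][5])
E
python3 - <<'E'
from h import *
c,p,d=snap('wrist','w1.png'); print(np.round(w(c,[0,0,0]),3))
rects('wrist',c,p,d,['worn_pack_a','waste_tray','good_pack','eyepiece_a'])
go(.446,.125,.1,103)
E
```

```text
[0.422 0.212 0.374]
wrist worn_pack_a 0.86 c [449.6 -82.4] size [53.6 27.1] long axis deg 10.6 z80 0.0191 rgb [37. 52. 50.]
wrist worn_pack_a 0.73 c [ 246.4 -271. ] size [59.1 38.7] long axis deg 30.8 z80 0.0194 rgb [ 49.   77.  144.5]
wrist worn_pack_a 0.67 c [448.1 127.4] size [37.3 58.2] long axis deg -77.3 z80 0.0194 rgb [177.  73.  72.]
wrist waste_tray 0.86 c [634.1 240.7] size [192.4 138.5] long axis deg 82.7 z80 0.0279 rgb [147.  51.  48.]
wrist good_pack 0.91 c [536.8  68.5] size [57.  37.6] long axis deg 84.7 z80 0.0196 rgb [ 70. 154.  96.]
wrist eyepiece_a 0.96 c [474.3 244.5] size [30.9 30.4] long axis deg 50.8 z80 0.0456 rgb [ 93. 122. 160.]
tool shift mm [-19.9   4.6 131.3] turn z 0.2 q6 94.9
```

View pics/w1.png

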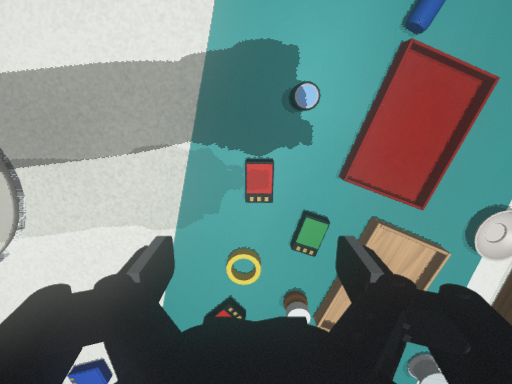

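The red pack is at (260,180), the green at (311,232), the eyepiece at (306,96) and the red tray is fully visible around (420,125). Descending on the first worn pack.

Call:
servo_tool --moves '[[[0,0,0.6],[-0.019,0.006,0.02],70],[[0,0,0],[0,0,0.04],70],[[0,0,0],[0,0,0.04],70],[[0,0,0],[0,0,0.04],70],[[0,0,0],[0,0,0.04],70],[[0,0,0],[0,0,0.02],70],[[0,0,0],[0,0,0.01],70],[[0,0,0],[0,0,0.009],70],[[0,0,0],[0,0,0.007],70],[[0,0,0],[0,0,0],70]]' --force 30

```text
time: 5.45
ee_pos: [0.4472, 0.1262, 0.0053]
tcp_rot: [180.0, 0.0, 102.6]
wrist_force: [-0.6, -0.9, 0.3]
opening: 0.0599
grasp_force: 0.0
```

```bash
cat >> h.py <<'E'
def rim(n,c,d,k,lo=.02,hi=.028):
    X=cloud(c,d)
    for r in cut_out(k,n)[:1]:
        m=cv2.dilate(r['mask'].astype(np.uint8),np.ones((5,5)))>0
        P=X[m&(d>0)]; Q=P[(P[:,2]>lo)&(P[:,2]<hi)]
        rc,s,a=cv2.minAreaRect((Q[:,:2]*1000).astype(np.float32)); 
        if s[0]<s[1]: a-=90
        h,e=np.histogram(P[:,2]*1000,bins=np.arange(-3,32,1)); 
        print(n,k,len(Q),'c',np.round(rc,1),'size',np.round(s,1),'long',round(a,1),'hist',h.tolist())
E
python3 - <<'E'
from h import *
go(.4473,.1263,.003,102.8)
for n in ['top','scene']:
    c,p,d=snap(n)
    rim(n,c,d,'waste_tray');rim(n,c,d,'lens_tray');rim(n,c,d,'cradle',.011,.021)
E
```

```text
tool shift mm [0.1 0.1 2.3] turn z -0.2 q6 93.2
top lens_tray 314 c [661.8   5.4] size [189.5 121.8] long 79.9 hist [54, 81, 103, 162, 185, 221, 253, 236, 268, 231, 190, 162, 97, 72, 56, 26, 26, 18, 17, 12, 19, 21, 30, 31, 36, 53, 54, 48, 46, 30, 16, 23, 4, 5]
top cradle 969 c [ 631.2 -245.5] size [ 98.7 120.1] long -0.7 hist [17, 32, 30, 48, 38, 28, 34, 28, 18, 15, 21, 34, 44, 50, 70, 99, 144, 130, 117, 126, 95, 86, 61, 41, 27, 18, 10, 10, 10, 11, 16, 8, 9, 10]
scene waste_tray 610 c [625.  235.8] size [180.7 123.2] long 82.6 hist [0, 12, 69, 186, 259, 339, 787, 898, 467, 149, 80, 66, 75, 69, 75, 66, 74, 74, 74, 70, 78, 61, 72, 78, 79, 103, 160, 132, 49, 8, 1, 0, 0, 0]
scene lens_tray 847 c [662.1   4.6] size [189.7 122.1] long 79.9 hist [0, 4, 34, 158, 226, 173, 193, 663, 1158, 815, 243, 72, 76, 55, 75, 68, 55, 66, 64, 68, 53, 77, 74, 82, 108, 129, 194, 203, 110, 18, 3, 0, 0, 0]
scene cradle 1828 c [ 632.1 -246.8] size [100.  121.9] long -0.0 hist [0, 1, 9, 85, 172, 157, 59, 17, 23, 18, 18, 22, 26, 16, 25, 21, 47, 218, 569, 622, 236, 52, 22, 16, 13, 17, 19, 13, 24, 31, 63, 47, 19, 3]
```

Call:
servo_tool --moves '[[[0,0,0],[0,0,0.003],70],[[0,0,0],[0,0,0],30],[[0,0,0],[0,0,0],20],[[0,0,0],[0,0,0],20],[[0,0,0],[0,0,0],20],[[0,0,0],[0,0,0],20],[[0,0,0],[0,0,0],20],[[0,0,0],[0,0,0],20]]' --force 40

```text
time: 6.65
ee_pos: [0.4471, 0.1262, 0.0023]
tcp_rot: [180.0, 0.0, 102.6]
wrist_force: [-0.1, 0.4, 0.3]
opening: 0.0367
grasp_force: 41.5
```

Call:
servo_tool --moves '[[[0,0,0],[0,0,-0.02],20],[[0,0,0],[0,0,-0.04],20],[[0,0,0],[0.01,0.02,-0.02],20],[[0,0,0],[0.018,0.035,0],20],[[0,0,0],[0.018,0.035,0],20],[[0,0,0],[0.018,0.035,0],20],[[0,0,0],[0.018,0.035,0],20],[[0,0,0],[0.018,0.035,0],20],[[0,0,0],[0.009,0.017,0],20],[[0,0,7],[0,0,0],20],[[0,0,7],[0,0,0],20],[[0,0,6],[0,0,0],20]]'

```text
time: 7.85
ee_pos: [0.6302, 0.2788, 0.0814]
tcp_rot: [-179.9, 0.0, 82.3]
wrist_force: [-0.7, 0.4, -1.4]
opening: 0.0371
grasp_force: 41.3
```

Call:
servo_tool --moves '[[[0,0,0],[0,0,0.02],20],[[0,0,0],[0,0,0],20]]'

```text
time: 8.05
ee_pos: [0.629, 0.2782, 0.0592]
tcp_rot: [-179.8, 0.1, 82.6]
wrist_force: [-0.5, -0.5, -1.6]
opening: 0.0372
grasp_force: 41.2
```

```bash
python3 - <<'E'
from h import *
go(.6305,.2786,.007,82.6); o=get_obs(); print(o['opening'],o['grasp_force'])
c,p,d=snap('wrist','w2.png'); rim('wrist',c,d,'waste_tray')
E
```

```text
tool shift mm [ 0.6  1.4 52.2] turn z -0.0 q6 121.3
0.037191315442663485 41.24447464942932
wrist waste_tray 2735 c [631.7 286.1] size [ 85.1 120.2] long -7.6 hist [0, 0, 23, 294, 451, 202, 2480, 6356, 1992, 171, 101, 78, 86, 91, 136, 150, 123, 94, 94, 102, 125, 174, 127, 107, 110, 241, 842, 1170, 254, 11, 0, 0, 0, 0]
```

View pics/w2.png

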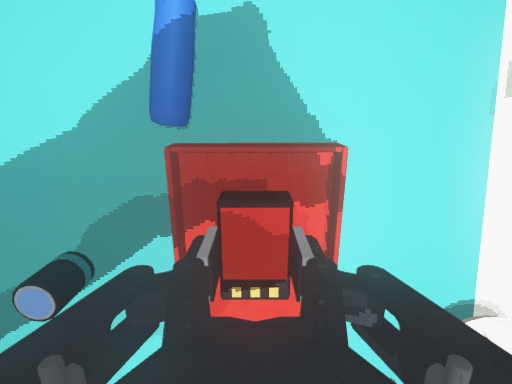

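The pack is held level, centred and aligned over the red tray (pack 220–292 across, tray walls 168–345). Lowering it.

Call:
servo_tool --moves '[[[0,0,0],[0,0.001,0.03],20],[[0,0,0],[0,0,0.012],20],[[0,0,0],[0,0,0.005],20],[[0,0,0],[0,0,0.003],20],[[0,0,0],[0,0,0.001],20],[[0,0,0],[0,0,0.001],20],[[0,0,0],[0,0,0],20]]'

```text
time: 8.85
ee_pos: [0.6316, 0.2787, 0.0109]
tcp_rot: [180.0, -0.0, 82.6]
wrist_force: [0.2, -0.0, -1.2]
opening: 0.0368
grasp_force: 41.2
```

Call:
servo_tool --moves '[[[0,0,0],[0,0,0.002],20],[[0,0,0],[0,0,0.001],20],[[0,0,0],[0,0,0.001],20],[[0,0,0],[0,0,0],20]]'

```text
time: 9.25
ee_pos: [0.6312, 0.2785, 0.0063]
tcp_rot: [-180.0, -0.0, 82.6]
wrist_force: [-1.4, -0.5, 0.7]
opening: 0.037
grasp_force: 41.4
```

Call:
servo_tool --moves '[[[0,0,0],[0,0,0],50],[[0,0,0],[0,0,0],60],[[0,0,0],[0,0,0],65],[[0,0,0],[0,0,0],65],[[0,0,0],[0,0,-0.01],65],[[0,0,0],[0,0,-0.03],65],[[0,0,0],[0,0,-0.04],65],[[0,0,0],[0,0,-0.05],65],[[0,0,0],[0,0,-0.04],65],[[0,0,0],[0,0,0],65]]'

```text
time: 10.25
ee_pos: [0.633, 0.2794, 0.1848]
tcp_rot: [179.5, -0.3, 82.6]
wrist_force: [0.3, 0.7, 0.2]
opening: 0.055
grasp_force: 0.0
```

```bash
python3 - <<'E'
from h import *
go(.38,-.09,.18,55.7)
c,p,d=snap('wrist')
rects('wrist',c,p,d,['worn_pack_a','good_pack','eyepiece_a']); rim('wrist',c,d,'waste_tray')
E
```

```text
tool shift mm [-399.  -203.2    4.8] turn z 26.9 q6 121.2
wrist worn_pack_a 0.8 c [633.1 280.4] size [57.3 37.4] long axis deg 81.8 z80 0.0234 rgb [121.  48.  48.]
wrist good_pack 0.75 c [545.1  93.5] size [ 7.4 26.1] long axis deg -7.6 z80 0.0147 rgb [27. 36. 36.]
wrist good_pack 0.46 c [626.6 239.6] size [177.7 116.2] long axis deg 82.7 z80 0.0097 rgb [140.  50.  47.]
wrist eyepiece_a 0.8 c [474.9 244.6] size [32.7 30.8] long axis deg 36.2 z80 0.0452 rgb [33. 64. 65.]
wrist waste_tray 1991 c [625.6 238.9] size [179.5 120.3] long 82.7 hist [0, 0, 41, 304, 480, 381, 2366, 5321, 2073, 212, 93, 76, 79, 64, 80, 80, 80, 79, 76, 107, 102, 103, 114, 124, 173, 286, 517, 668, 209, 14, 0, 0, 0, 0]
```

Call:
servo_tool --moves '[[[0,0,0],[-0.03,-0.01,0],70],[[0,0,0],[-0.045,-0.015,0],70],[[0,0,0],[-0.045,-0.015,0],70],[[0,0,0],[-0.045,-0.015,0],70],[[0,0,0],[-0.045,-0.015,0],70],[[0,0,0],[-0.045,-0.015,0],70],[[0,0,0],[-0.045,-0.015,0],70],[[0,0,0],[-0.045,-0.015,0],70],[[0,0,0],[-0.04,-0.014,0],70],[[0,0,0],[-0.019,-0.007,0],70],[[0,0,8],[0,0,0],70],[[0,0,8],[0,0,0],70]]'

```text
time: 11.7
ee_pos: [0.4432, -0.1052, 0.1753]
tcp_rot: [-179.9, 0.0, 66.2]
wrist_force: [0.1, -0.5, -0.1]
opening: 0.0597
grasp_force: 0.0
```

Call:
servo_tool --moves '[[[0,0,8],[0,0,0],70],[[0,0,3],[0,0,0],70],[[0,0,0],[0,0,0],70]]'

```text
time: 12.0
ee_pos: [0.4436, -0.1044, 0.1752]
tcp_rot: [-179.9, 0.0, 55.5]
wrist_force: [0.1, 0.3, -0.2]
opening: 0.0597
grasp_force: 0.0
```

```bash
python3 - <<'E'
from h import *
go(.446,-.105,.0025,55.7)
c,p,d=snap('wrist')
rects('wrist',c,p,d,['worn_pack_a','good_pack','eyepiece_a'])
E
```

```text
tool shift mm [  0.8   2.3 172.7] turn z -0.2 q6 111.2
wrist worn_pack_a 0.73 c [ 447.7 -102.7] size [58.  37.3] long axis deg 54.9 z80 0.0194 rgb [118.  64.  62.]
wrist worn_pack_a 0.73 c [ 446.1 -376.5] size [49.4 26.5] long axis deg 63.5 z80 0.0197 rgb [ 48.  90. 187.]
wrist good_pack 0.81 c [528.9  41.4] size [14.5 36.3] long axis deg -32.0 z80 0.0186 rgb [45. 65. 64.]
wrist eyepiece_a 0.61 c [ 488.4 -235.8] size [ 3.6 12.9] long axis deg -78.2 z80 0.0443 rgb [29. 49. 49.]
```

Call:
servo_tool --moves '[[[0,0,0.3],[0.001,0.002,0.02],70],[[0,0,0],[0,0,0.04],70],[[0,0,0],[0,0,0.04],70],[[0,0,0],[0,0,0.04],70],[[0,0,0],[0,0,0.02],70],[[0,0,0],[0,0,0.008],70],[[0,0,0],[0,0,0.005],70],[[0,0,0],[0,0,0],70],[[0,0,0],[0,0,0],30],[[0,0,0],[0,0,0],20],[[0,0,0],[0,0,0],20],[[0,0,0],[0,0,0],20]]'

```text
time: 13.4
ee_pos: [0.4473, -0.105, 0.0047]
tcp_rot: [179.9, -0.1, 55.3]
wrist_force: [0.0, -0.3, 6.4]
opening: 0.0375
grasp_force: 41.1
```

Call:
servo_tool --moves '[[[0,0,0],[0,0,0],20],[[0,0,0],[0,0,0],20],[[0,0,0],[0,0,0],20]]'

```text
time: 13.7
ee_pos: [0.4474, -0.105, 0.0047]
tcp_rot: [179.9, -0.1, 55.3]
wrist_force: [-0.3, 0.1, 6.0]
opening: 0.0368
grasp_force: 41.1
```

Call:
servo_tool --moves '[[[0,0,0],[0,0,-0.02],20],[[0,0,0],[0,0,-0.04],20],[[0,0,0],[0,0,-0.04],20],[[0,0,0],[0.02,-0.002,0],20],[[0,0,0],[0.043,-0.004,0],20],[[0,0,0],[0.043,-0.004,0],20],[[0,0,0],[0.043,-0.004,0],20],[[0,0,0],[0.043,-0.004,0],20],[[0,0,0],[0.043,-0.004,0],20],[[0,0,0],[0.043,-0.004,0],20],[[0,0,0],[0.043,-0.004,0],20],[[0,0,0],[0.022,-0.001,0],20]]'

```text
time: 14.9
ee_pos: [0.6173, 0.1979, 0.1031]
tcp_rot: [180.0, -0.0, 55.4]
wrist_force: [-0.4, -0.3, -0.5]
opening: 0.0373
grasp_force: 40.5
```

Call:
servo_tool --moves '[[[0,0,-7],[0,0,0],20],[[0,0,-7],[0,0,0.02],20],[[0,0,-7],[0,0,0.02],20],[[0,0,-6.3],[0,0,0],20],[[0,0,0],[0,0,0],20],[[0,0,0],[0,0,0],20]]'

```text
time: 15.5
ee_pos: [0.6166, 0.1949, 0.0639]
tcp_rot: [180.0, -0.0, 82.4]
wrist_force: [0.3, 0.0, -1.7]
opening: 0.0375
grasp_force: 40.4
```

```bash
python3 - <<'E'
from h import *
go(.6186,.1942,.007,82.6); o=get_obs(); print(o['opening'],o['ee_pos'],o['tcp_rot'])
c,p,d=snap('wrist','w3.png'); rects('wrist',c,p,d,['worn_pack_a'])
E
```

```text
tool shift mm [-0.4  2.  56.9] turn z -0.2 q6 115.2
0.03751479830372065 [0.61663684 0.1948833  0.06393892] [ 1.79953612e+02 -2.04353876e-02  8.23866264e+01]
wrist worn_pack_a 0.82 c [617.8 196.5] size [58.2 38.1] long axis deg 82.3 z80 0.0784 rgb [150.  50.  48.]
wrist worn_pack_a 0.81 c [632.5 279.7] size [57.6 38.2] long axis deg 82.8 z80 0.0234 rgb [195.  64.  60.]
```

View pics/w3.png

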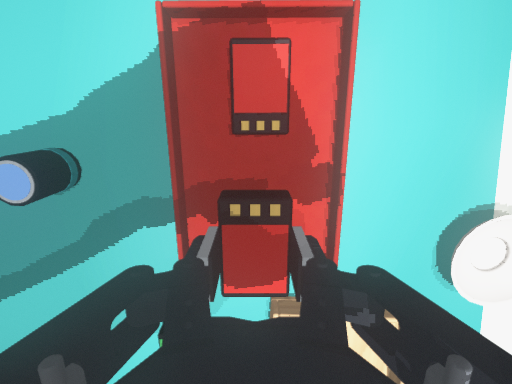

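The first pack lies flat in the tray (230–290, 38–134), and the second is held aligned in front of it. Lowering it.

Call:
servo_tool --moves '[[[0,0,0],[0,0.002,0.025],20],[[0,0,0],[0,0,0.015],20],[[0,0,0],[0,0,0.007],20],[[0,0,0],[0,0,0.004],20],[[0,0,0],[0,0,0.002],20],[[0,0,0],[0,0,0.001],20],[[0,0,0],[0,0,0],20],[[0,0,0],[0,0,0],20]]'

```text
time: 16.4
ee_pos: [0.6186, 0.1946, 0.0099]
tcp_rot: [180.0, -0.0, 82.6]
wrist_force: [0.8, 0.3, -1.6]
opening: 0.0371
grasp_force: 40.5
```

Call:
servo_tool --moves '[[[0,0,0],[0,0,0.001],20],[[0,0,0],[0,0,0.0005],20],[[0,0,0],[0,0,0],20]]'

```text
time: 16.7
ee_pos: [0.6186, 0.1946, 0.0088]
tcp_rot: [179.9, -0.0, 82.6]
wrist_force: [-1.9, -1.2, 5.5]
opening: 0.0371
grasp_force: 41.1
```

Call:
servo_tool --moves '[[[0,0,0],[0,0,0],50],[[0,0,0],[0,0,0],60],[[0,0,0],[0,0,0],65],[[0,0,0],[0,0,0],70],[[0,0,0],[0,0,-0.01],70],[[0,0,0],[0,0,-0.03],70],[[0,0,0],[0,0,-0.04],70],[[0,0,0],[0,0,-0.05],70],[[0,0,0],[-0.03,-0.015,-0.04],70],[[0,0,0],[-0.045,-0.022,0],70],[[0,0,0],[-0.045,-0.022,0],70],[[0,0,0],[-0.015,-0.006,0],70]]'

```text
time: 17.9
ee_pos: [0.5353, 0.0678, 0.1778]
tcp_rot: [179.9, 0.0, 82.5]
wrist_force: [0.9, 0.3, 0.8]
opening: 0.0599
grasp_force: 0.0
```

Call:
servo_tool --moves '[[[0,0,-1.2],[0,0,0],70],[[0,0,0],[0,0,0],70]]'

```text
time: 18.1
ee_pos: [0.5378, 0.0707, 0.1767]
tcp_rot: [179.9, -0.0, 83.8]
wrist_force: [0.7, -0.1, 0.0]
opening: 0.0599
grasp_force: 0.0
```

```bash
python3 - <<'E'
from h import *
go(.538,.066,.003,85)
c,p,d=snap('wrist','w4.png')
rects('wrist',c,p,d,['worn_pack_a','good_pack','eyepiece_a','flux_jar'])
rim('wrist',c,d,'waste_tray')
E
```

```text
tool shift mm [ -4.6   0.7 173.7] turn z -1.2 q6 103.7
wrist worn_pack_a 0.66 c [619.7 195.2] size [57.3 38.4] long axis deg 82.3 z80 0.0234 rgb [194.  59.  56.]
wrist good_pack 0.67 c [536.9  68.5] size [57.2 36.8] long axis deg 84.7 z80 0.0195 rgb [ 54. 102.  70.]
wrist eyepiece_a 0.57 c [474.6 236.6] size [16.3 31.1] long axis deg -4.4 z80 0.0450 rgb [46. 76. 81.]
wrist flux_jar 0.75 c [549.8 -51.5] size [35.2 32.8] long axis deg 84.5 z80 0.0427 rgb [195. 216. 215.]
wrist waste_tray 1693 c [619.9 192.5] size [ 87.9 120.7] long -6.8 hist [0, 3, 58, 250, 392, 389, 2027, 3531, 1488, 170, 51, 56, 51, 53, 63, 55, 68, 54, 66, 60, 51, 61, 69, 92, 148, 234, 498, 539, 174, 7, 1, 0, 0, 0]
```

View pics/w4.png

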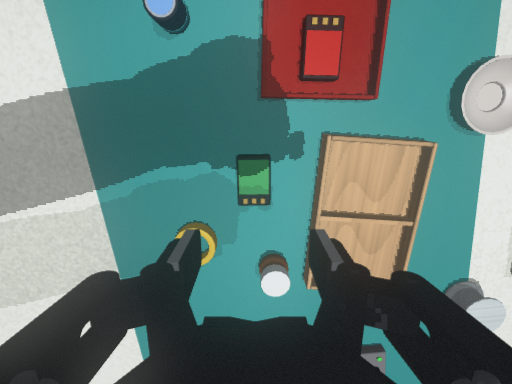

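The tray pack sits flat at (323,48). The green pack is at (254,180) with clear space around it. Grasping it.

Call:
servo_tool --moves '[[[0,0,-0.9],[-0.004,-0.002,0.02],70],[[0,0,0],[0,0,0.04],70],[[0,0,0],[0,0,0.04],70],[[0,0,0],[0,0,0.04],70],[[0,0,0],[0,0,0.02],70],[[0,0,0],[0,0,0.008],70],[[0,0,0],[0,0,0.004],70],[[0,0,0],[0,0,0],70],[[0,0,0],[0,0,0],30],[[0,0,0],[0,0,0],20],[[0,0,0],[0,0,0],20],[[0,0,0],[0,0,0],20]]'

```text
time: 19.6
ee_pos: [0.5359, 0.0668, 0.0057]
tcp_rot: [179.9, -0.0, 84.7]
wrist_force: [-0.7, -0.7, 5.6]
opening: 0.0369
grasp_force: 41.0
```

Call:
servo_tool --moves '[[[0,0,0],[0,0,0],20],[[0,0,0],[0,0,0],20],[[0,0,0],[0,0,0],20]]'

```text
time: 19.9
ee_pos: [0.5359, 0.0668, 0.0057]
tcp_rot: [179.9, -0.0, 84.7]
wrist_force: [-0.3, -0.4, 6.2]
opening: 0.0368
grasp_force: 41.0
```

Call:
servo_tool --moves '[[[0,0,0],[0,0,-0.02],20],[[0,0,0],[0,0,-0.04],20],[[0,0,0],[0,0,-0.04],20],[[0,0,0],[-0.019,0.008,0],20],[[0,0,0],[-0.038,0.0155,0],20],[[0,0,0],[-0.038,0.0155,0],20],[[0,0,0],[-0.038,0.0155,0],20],[[0,0,0],[-0.038,0.0155,0],20],[[0,0,0],[-0.038,0.0155,0],20],[[0,0,0],[-0.038,0.0155,0],20],[[0,0,0],[-0.038,0.0155,0],20],[[0,0,0],[-0.018,0.008,0],20]]'

```text
time: 21.1
ee_pos: [0.631, -0.2499, 0.104]
tcp_rot: [180.0, 0.0, 84.5]
wrist_force: [0.4, 1.2, -0.5]
opening: 0.0372
grasp_force: 40.3
```

Call:
servo_tool --moves '[[[0,0,8],[0,0,0],20],[[0,0,8.5],[0,0,0],20],[[0,0,8.5],[0,0,0],20],[[0,0,8.5],[0,0,0],20],[[0,0,8.5],[0,0,0],20],[[0,0,8.5],[0,0,0],20],[[0,0,8.5],[0,0,0],20],[[0,0,8.5],[0,0,0],20],[[0,0,8.5],[0,0,0],20],[[0,0,8.5],[0,0,0],20],[[0,0,0],[0,0,0],20],[[0,0,0],[0,0,0],20]]'

```text
time: 22.3
ee_pos: [0.6307, -0.2467, 0.1043]
tcp_rot: [180.0, -0.0, 0.4]
wrist_force: [-0.1, 0.6, -0.5]
opening: 0.0368
grasp_force: 40.3
```

```bash
python3 - <<'E'
from h import *
go(.6316,-.246,.021,-.4); o=get_obs(); print(o['opening'],o['ee_pos'],o['tcp_rot'])
c,p,d=snap('wrist','w5.png'); rects('wrist',c,p,d,['good_pack']); rim('wrist',c,d,'cradle',.011,.021); rim('wrist',c,d,'cradle',.023,.032)
E
```

```text
tool shift mm [ 0.9 -0.7 83.3] turn z 0.8 q6 158.2
0.03676304002112154 [ 0.63073612 -0.24665882  0.10431425] [ 1.79994237e+02 -1.35624655e-02  4.21440314e-01]
wrist good_pack 0.89 c [ 632.6 -245.7] size [58. 38.] long axis deg 0.4 z80 0.1178 rgb [ 53. 110.  69.]
wrist cradle 8483 c [ 644.1 -244.7] size [ 99.8 100.4] long -89.9 hist [0, 0, 25, 262, 366, 74, 6, 4, 4, 1, 8, 3, 6, 6, 4, 24, 238, 2399, 4406, 1320, 84, 5, 3, 0, 0, 1, 5, 15, 22, 171, 357, 116, 2, 0]
wrist cradle 688 c [ 679. -245.] size [ 8.1 49.5] long -89.9 hist [0, 0, 25, 262, 366, 74, 6, 4, 4, 1, 8, 3, 6, 6, 4, 24, 238, 2399, 4406, 1320, 84, 5, 3, 0, 0, 1, 5, 15, 22, 171, 357, 116, 2, 0]
```

View pics/w5.png

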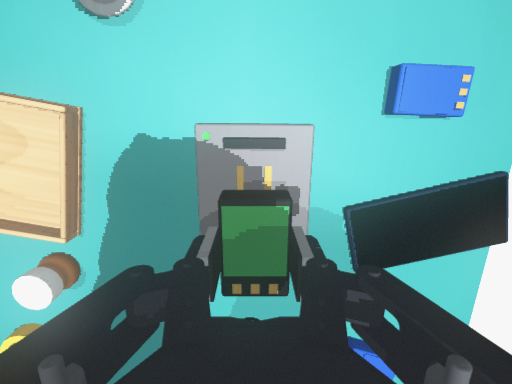

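The green pack is held level over the cradle, in line with it. The far end stop is at (254,143) and the brass strips are at (240–268,178). Lowering it with a 1 mm correction.

Call:
servo_tool --moves '[[[0,0,0.4],[0.001,-0.001,0.02],20],[[0,0,0],[0,0,0.03],20],[[0,0,0],[0,0,0.015],20],[[0,0,0],[0,0,0.008],20],[[0,0,0],[0,0,0.005],20],[[0,0,0],[0,0,0.002],20],[[0,0,0],[0,0,0],20],[[0,0,0],[0,0,0],20]]'

```text
time: 23.3
ee_pos: [0.6322, -0.2458, 0.0251]
tcp_rot: [180.0, -0.1, -0.2]
wrist_force: [-0.4, 0.6, 0.1]
opening: 0.0367
grasp_force: 40.4
```

Call:
servo_tool --moves '[[[0,0,0],[0,0,0.0015],20],[[0,0,0],[0,0,0],20]]'

```text
time: 23.5
ee_pos: [0.6318, -0.2457, 0.0228]
tcp_rot: [180.0, -0.0, -0.2]
wrist_force: [0.2, 0.4, -1.2]
opening: 0.0369
grasp_force: 40.4
```

Call:
servo_tool --moves '[[[0,0,0],[0,0,0.001],20],[[0,0,0],[0,0,0.001],20],[[0,0,0],[0,0,0],20]]'

```text
time: 23.8
ee_pos: [0.6317, -0.2457, 0.0208]
tcp_rot: [180.0, -0.0, -0.2]
wrist_force: [-0.3, 1.2, 1.5]
opening: 0.0366
grasp_force: 40.6
```

Call:
servo_tool --moves '[[[0,0,0],[0,0,0],50],[[0,0,0],[0,0,0],60],[[0,0,0],[0,0,0],65],[[0,0,0],[0,0,0],70],[[0,0,0],[0,0,-0.01],70],[[0,0,0],[0,0,-0.03],70],[[0,0,0],[0,0,-0.04],70],[[0,0,0],[-0.02,0,-0.05],70],[[0,0,0],[-0.045,0,-0.03],70],[[0,0,0],[-0.045,0,0],70],[[0,0,0],[-0.045,0,0],70],[[0,0,0],[0,0,0],70]]'

```text
time: 25.0
ee_pos: [0.4772, -0.2447, 0.1762]
tcp_rot: [180.0, 0.0, -0.3]
wrist_force: [1.2, -0.3, 0.8]
opening: 0.0598
grasp_force: 0.0
```

```bash
python3 - <<'E'
from h import *
go(.474,-.2425,.012,0)
c,p,d=snap('wrist','w6.png'); rects('wrist',c,p,d,['good_pack','eyepiece_a']); rim('wrist',c,d,'cradle',.011,.021); rim('wrist',c,d,'cradle',.023,.035)
E
```

```text
tool shift mm [ -3.2  -2.2 164.2] turn z -0.3 q6 153.2
wrist good_pack 0.63 c [ 625.8 -244.6] size [43.5 37.8] long axis deg 0.1 z80 0.0345 rgb [ 85. 166. 106.]
wrist eyepiece_a 0.94 c [ 476.4 -241.7] size [30.2 30.5] long axis deg -0.5 z80 0.0454 rgb [ 80. 112. 119.]
wrist cradle 6034 c [ 613.9 -244.8] size [100.2  80. ] long 89.9 hist [0, 2, 39, 215, 264, 87, 9, 0, 1, 0, 1, 3, 19, 11, 18, 26, 207, 1537, 2822, 1236, 137, 25, 23, 3, 3, 5, 22, 27, 32, 151, 224, 88, 11, 12]
wrist cradle 803 c [ 616.2 -245. ] size [49.6 62.9] long -0.1 hist [0, 2, 39, 215, 264, 87, 9, 0, 1, 0, 1, 3, 19, 11, 18, 26, 207, 1537, 2822, 1236, 137, 25, 23, 3, 3, 5, 22, 27, 32, 151, 224, 88, 11, 12]
```

View pics/w6.png

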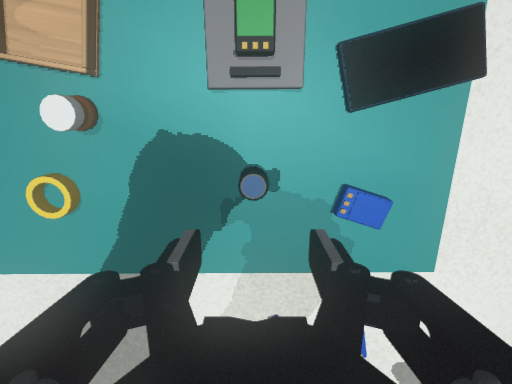

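The pack sits on the cradle, centred at about (255,28) with a small gap to the near stop at (255,71). The eyepiece is at (254,182). Grasping it.

Call:
servo_tool --moves '[[[0,0,0],[-0.0025,-0.001,0.02],70],[[0,0,0],[0,0,0.04],70],[[0,0,0],[0,0,0.04],70],[[0,0,0],[0,0,0.04],70],[[0,0,0],[0,0,0.02],70],[[0,0,0],[0,0,0.004],70],[[0,0,0],[0,0,0],70],[[0,0,0],[0,0,0],40],[[0,0,0],[0,0,0],15],[[0,0,0],[0,0,0],15],[[0,0,0],[0,0,0],15],[[0,0,0],[0,0,0],15]]'

```text
time: 26.45
ee_pos: [0.4802, -0.2445, 0.0126]
tcp_rot: [179.9, -0.2, -0.2]
wrist_force: [0.1, 1.1, 5.4]
opening: 0.03
grasp_force: 39.4
```

Call:
servo_tool --moves '[[[0,0,0],[0,0,0],15],[[0,0,0],[0,0,0],15],[[0,0,0],[0,0,0],15],[[0,0,0],[0,0,0],15]]'

```text
time: 26.85
ee_pos: [0.4802, -0.2445, 0.0126]
tcp_rot: [179.9, -0.2, -0.2]
wrist_force: [0.2, 0.9, 6.0]
opening: 0.0298
grasp_force: 39.4
```

Call:
servo_tool --moves '[[[0,0,0],[0,0,-0.02],15],[[0,0,0],[0,0,-0.04],15],[[0,0,0],[0,0,-0.04],15],[[0,0,-8],[0,0,0],15],[[0,0,-8],[0,0,0],15],[[0,0,-8],[0,0,0],15],[[0,0,-8],[0,0,0],15],[[0,0,-8],[0,0,0],15],[[0,0,-8],[0,0,0],15],[[0,0,-8],[0,0,0],15],[[0,0,-8],[0,0,0],15],[[0,0,-8],[0,0,0],15]]'

```text
time: 28.05
ee_pos: [0.479, -0.2441, 0.1112]
tcp_rot: [180.0, 0.0, 72.1]
wrist_force: [0.5, -0.9, -2.7]
opening: 0.0296
grasp_force: 39.6
```

Call:
servo_tool --moves '[[[0,0,-8],[0,0,0],15],[[0,0,0],[0,0,0],15]]'

```text
time: 28.25
ee_pos: [0.4791, -0.2441, 0.1112]
tcp_rot: [180.0, 0.0, 79.9]
wrist_force: [-0.4, 0.7, -1.5]
opening: 0.0298
grasp_force: 39.6
```

```bash
python3 - <<'E'
from h import *
go(.654,-.0403,.112,79.9); o=get_obs(); print(o['opening'],o['ee_pos'],o['tcp_rot'],o['q'])
c,p,d=snap('wrist','w7.png'); rects('wrist',c,p,d,['eyepiece_a'])
E
```

```text
tool shift mm [231.3 136.4  -0.8] turn z -0.0 q6 73.1
0.029818487810361043 [ 0.47907242 -0.24407996  0.11119819] [1.79968136e+02 1.19983269e-02 7.98865370e+01] [-2.69969558e+01  2.56976585e+00 -5.73126232e+00  8.16649966e+01
 -2.22701916e-03  7.31165032e+01]
wrist eyepiece_a 0.78 c [ 479.2 -248.3] size [31.7 29.3] long axis deg 78.2 z80 0.1440 rgb [52. 74. 76.]
```

View pics/w7.png

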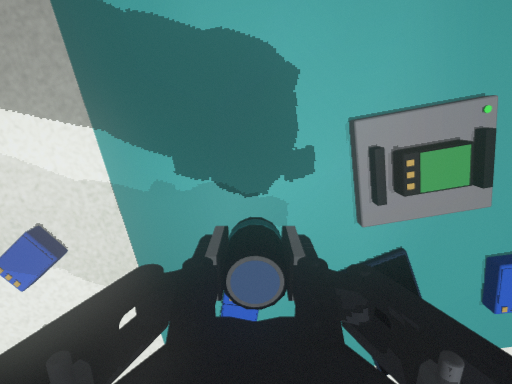

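The eyepiece is held upright at (255,280), about 6 mm along tool -x from the TCP. The pack sits between the end stops, at (432,167). Carrying the eyepiece to the compartment.

Call:
servo_tool --moves '[[[0,0,0],[0.02,0.0115,0],15],[[0,0,0],[0.0395,0.0228,0],15],[[0,0,0],[0.0395,0.0228,0],15],[[0,0,0],[0.0395,0.0228,0],15],[[0,0,0],[0.0395,0.0228,0],15],[[0,0,0],[0.0395,0.0228,0],15],[[0,0,0],[0.02,0.0115,0],15],[[0,0,0],[0,0,0.02],15],[[0,0,0],[0,0,0.02],15],[[0,0,0],[0,0,0],15],[[0,0,0],[0,0,0],15]]'

```text
time: 29.45
ee_pos: [0.6558, -0.0347, 0.071]
tcp_rot: [-180.0, 0.0, 79.7]
wrist_force: [0.1, 1.1, -0.9]
opening: 0.0298
grasp_force: 40.0
```

```bash
python3 - <<'E'
from h import *
go(.6555,-.0345,.0175,79.9); o=get_obs(); print(o['opening'],o['ee_pos'],o['tcp_rot'])
c,p,d=snap('wrist','w8.png'); rects('wrist',c,p,d,['eyepiece_a']); rim('wrist',c,d,'lens_tray')
E
```

```text
tool shift mm [ 0.1 -0.3 53.5] turn z -0.2 q6 97.3
0.02977199457992436 [ 0.65579516 -0.03466753  0.0709592 ] [-1.79963953e+02  3.58143921e-03  7.96545222e+01]
wrist eyepiece_a 0.94 c [655.9 -38.6] size [30.9 29.7] long axis deg 77.9 z80 0.1037 rgb [59. 69. 69.]
wrist lens_tray 7387 c [663.8   9.9] size [183.5 120.4] long 80.0 hist [0, 1, 50, 431, 677, 166, 586, 7864, 16394, 5398, 463, 301, 264, 252, 303, 314, 306, 303, 311, 293, 319, 320, 324, 594, 938, 924, 1954, 2385, 574, 17, 1, 0, 0, 0]
```

View pics/w8.png

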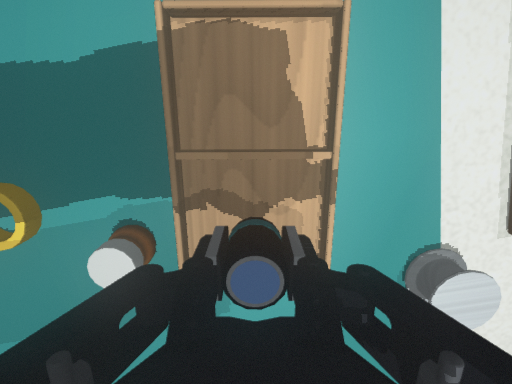

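The eyepiece is centred across the near compartment, with the divider at row 155. Lowering it.

Call:
servo_tool --moves '[[[0,0,0],[0,0,0.025],15],[[0,0,0],[0,0,0.015],15],[[0,0,0],[0,0,0.007],15],[[0,0,0],[0,0,0.003],15],[[0,0,0],[0,0,0.001],15],[[0,0,0],[0,0,0],15],[[0,0,0],[0,0,0],15]]'

```text
time: 30.3
ee_pos: [0.6564, -0.0346, 0.0205]
tcp_rot: [179.9, -0.0, 79.8]
wrist_force: [0.1, 0.4, -1.0]
opening: 0.0299
grasp_force: 40.0
```

Call:
servo_tool --moves '[[[0,0,0],[0,0,0.001],15],[[0,0,0],[0,0,0],15]]'

```text
time: 30.5
ee_pos: [0.6561, -0.0346, 0.0189]
tcp_rot: [180.0, -0.0, 79.8]
wrist_force: [0.2, 0.1, -1.8]
opening: 0.0299
grasp_force: 40.0
```

Call:
servo_tool --moves '[[[0,0,0],[0,0,0.001],15],[[0,0,0],[0,0,0.0005],15],[[0,0,0],[0,0,0],15]]'

```text
time: 30.8
ee_pos: [0.6561, -0.0346, 0.0176]
tcp_rot: [180.0, -0.0, 79.8]
wrist_force: [-0.8, 0.0, 2.2]
opening: 0.0299
grasp_force: 40.3
```

Call:
servo_tool --moves '[[[0,0,0],[0,0,0],30],[[0,0,0],[0,0,0],50],[[0,0,0],[0,0,0],60],[[0,0,0],[0,0,0],60],[[0,0,0],[0,0,-0.01],60],[[0,0,0],[0,0,-0.03],60],[[0,0,0],[0,0,-0.04],60],[[0,0,0],[0,0,-0.05],60],[[0,0,0],[0,0,-0.03],60],[[0,0,0],[0.02,-0.019,0],60],[[0,0,0],[0.03,-0.0287,0],60],[[0,0,0],[0.03,-0.0287,0],60]]'

```text
time: 32.0
ee_pos: [0.5945, 0.0582, 0.1781]
tcp_rot: [179.9, -0.0, 79.7]
wrist_force: [-1.2, 1.1, -0.1]
opening: 0.051
grasp_force: 0.0
```

Call:
servo_tool --moves '[[[0,0,0],[0.03,-0.0287,0],70],[[0,0,0],[0.03,-0.0287,0],70],[[0,0,0],[0.03,-0.0287,0],70],[[0,0,0],[0.03,-0.0287,0],70],[[0,0,0],[0.03,-0.0287,0],70],[[0,0,0],[0.012,-0.01,0],70],[[0,0,0],[0,0,0],70],[[0,0,0],[0,0,0],70]]'

```text
time: 32.8
ee_pos: [0.4731, 0.2442, 0.1777]
tcp_rot: [180.0, -0.0, 79.8]
wrist_force: [-0.0, 0.1, 0.4]
opening: 0.0599
grasp_force: 0.0
```

```bash
python3 - <<'E'
from h import *
go(.4735,.243,.012,79.9); o=get_obs(); print(o['opening'],o['ee_pos'],o['tcp_rot'])
c,p,d=snap('wrist','w9.png'); rects('wrist',c,p,d,['eyepiece_a'])
c,p,d=snap('top'); rects('top',c,p,d,['eyepiece_a'])
E
```

```text
tool shift mm [ -1.1   0.6 165.7] turn z -0.1 q6 127.5
0.059895546084813324 [0.47307868 0.24415155 0.17770766] [ 1.79961077e+02 -4.42206590e-03  7.98050514e+01]
top eyepiece_a 0.6 c [654.4 -41. ] size [28.3 30.6] long axis deg -55.7 z80 0.0513 rgb [ 97.   99.5 117.5]
```

View pics/w9.png

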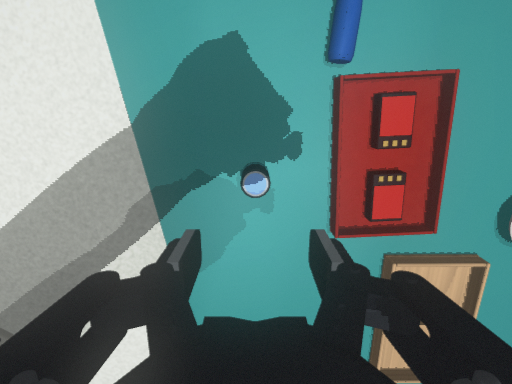

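Both worn packs lie flat end to end in the red tray, and the first eyepiece stands in its compartment at (654,-41). The second eyepiece is at (255,182), in line with the fingers.

Call:
servo_tool --moves '[[[0,0,0],[-0.001,0.0005,0.02],70],[[0,0,0],[0,0,0.04],70],[[0,0,0],[0,0,0.04],70],[[0,0,0],[0,0,0.04],70],[[0,0,0],[0,0,0.02],70],[[0,0,0],[0,0,0.004],70],[[0,0,0],[0,0,0],70],[[0,0,0],[0,0,0],70]]'

```text
time: 33.8
ee_pos: [0.4741, 0.2434, 0.0149]
tcp_rot: [179.9, -0.1, 79.7]
wrist_force: [-0.2, 0.3, 0.0]
opening: 0.0597
grasp_force: 0.0
```

Call:
servo_tool --moves '[[[0,0,0],[0,0,0],40],[[0,0,0],[0,0,0],15],[[0,0,0],[0,0,0],15],[[0,0,0],[0,0,0],15],[[0,0,0],[0,0,0],15],[[0,0,0],[0,0,0],15],[[0,0,0],[0,0,0],15]]'

```text
time: 34.5
ee_pos: [0.4737, 0.2436, 0.0146]
tcp_rot: [179.9, -0.1, 79.8]
wrist_force: [-0.9, -0.8, 6.0]
opening: 0.03
grasp_force: 39.3
```

Call:
servo_tool --moves '[[[0,0,0],[0,0,-0.02],15],[[0,0,0],[0,0,-0.04],15],[[0,0,0],[0,0,-0.04],15],[[0,0,0],[-0.0115,0.017,0],15],[[0,0,0],[-0.0222,0.0325,0],15],[[0,0,0],[-0.0222,0.0325,0],15],[[0,0,0],[-0.0222,0.0325,0],15],[[0,0,0],[-0.0222,0.0325,0],15],[[0,0,0],[-0.0222,0.0325,0],15],[[0,0,0],[-0.0222,0.0325,0],15],[[0,0,0],[-0.011,0.016,0],15],[[0,0,0],[0,0,0],15]]'

```text
time: 35.7
ee_pos: [0.6711, 0.0474, 0.1125]
tcp_rot: [-180.0, 0.0, 79.6]
wrist_force: [-1.1, 0.3, -1.3]
opening: 0.0295
grasp_force: 40.0
```

Call:
servo_tool --moves '[[[0,0,0],[0,0,0.02],15],[[0,0,0],[0,0,0.02],15],[[0,0,0],[0,0,0],15],[[0,0,0],[0,0,0],15]]'

```text
time: 36.1
ee_pos: [0.6693, 0.0501, 0.0737]
tcp_rot: [-180.0, 0.0, 79.8]
wrist_force: [-0.5, 0.2, -0.8]
opening: 0.0299
grasp_force: 40.0
```

```bash
python3 - <<'E'
from h import *
go(.67,.0503,.02,79.9); o=get_obs(); print(o['opening'],o['ee_pos'],o['tcp_rot'])
c,p,d=snap('wrist','w10.png'); rects('wrist',c,p,d,['eyepiece_a']); rim('wrist',c,d,'lens_tray')
E
```

```text
tool shift mm [ 0.3  0.7 53.7] turn z -0.1 q6 104.5
0.02987387067220267 [0.66928888 0.05013407 0.07366422] [-1.79969349e+02  2.74390911e-03  7.98061367e+01]
wrist eyepiece_a 0.88 c [658.1 -27.5] size [ 9.4 28.4] long axis deg -8.6 z80 0.0414 rgb [31. 30. 30.]
wrist eyepiece_a 0.66 c [670.3  51.2] size [32.4 30. ] long axis deg 78.5 z80 0.1043 rgb [65. 78. 79.]
wrist lens_tray 3009 c [667.4  30.8] size [142.4 120.5] long 79.8 hist [0, 0, 28, 339, 593, 149, 133, 2717, 6691, 2087, 139, 105, 128, 105, 102, 89, 87, 93, 103, 133, 138, 134, 109, 91, 104, 280, 962, 1261, 290, 17, 4, 7, 2, 3]
```

View pics/w10.png

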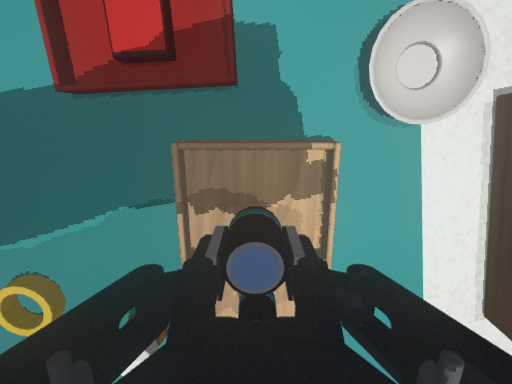

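The second eyepiece is upright and centred over the far compartment. Lowering it.

Call:
servo_tool --moves '[[[0,0,0],[0,0,0.025],15],[[0,0,0],[0,0,0.015],15],[[0,0,0],[0,0,0.007],15],[[0,0,0],[0,0,0.003],15],[[0,0,0],[0,0,0.001],15],[[0,0,0],[0,0,0.001],15],[[0,0,0],[0,0,0],15]]'

```text
time: 36.95
ee_pos: [0.6701, 0.0496, 0.0219]
tcp_rot: [180.0, -0.0, 79.8]
wrist_force: [0.0, -0.3, -1.0]
opening: 0.0297
grasp_force: 40.0
```

Call:
servo_tool --moves '[[[0,0,0],[0,0,0.0005],15],[[0,0,0],[0,0,0],15]]'

```text
time: 37.15
ee_pos: [0.6699, 0.0496, 0.021]
tcp_rot: [180.0, -0.0, 79.8]
wrist_force: [0.0, 0.0, -1.0]
opening: 0.0302
grasp_force: 40.0
```

Call:
servo_tool --moves '[[[0,0,0],[0,0,0.001],15],[[0,0,0],[0,0,0.0005],15],[[0,0,0],[0,0,0],15]]'

```text
time: 37.45
ee_pos: [0.6699, 0.0496, 0.0197]
tcp_rot: [180.0, -0.0, 79.8]
wrist_force: [-1.1, 0.1, 2.6]
opening: 0.0301
grasp_force: 40.4
```

Call:
servo_tool --moves '[[[0,0,0],[0,0,0],30],[[0,0,0],[0,0,0],50],[[0,0,0],[0,0,0],60],[[0,0,0],[0,0,0],60],[[0,0,0],[0,0,-0.01],60],[[0,0,0],[0,0,-0.03],60],[[0,0,0],[0,0,-0.04],60],[[0,0,0],[0,0,-0.05],60],[[0,0,0],[0,0,-0.04],60],[[0,0,0],[0,-0.04,-0.02],60],[[0,0,0],[0,-0.045,0],60],[[0,0,0],[0,-0.045,0],60]]'

```text
time: 38.65
ee_pos: [0.5409, 0.0728, 0.2105]
tcp_rot: [179.9, -0.0, 79.7]
wrist_force: [0.5, -0.3, -0.2]
opening: 0.0516
grasp_force: 0.0
```

Call:
servo_tool --moves '[[[0,0,0],[0,-0.045,0],60],[[0,0,0],[0,-0.045,0],60],[[0,0,0],[0,-0.045,0],60],[[0,0,0],[0,0,0],60],[[0,0,0],[0,0,0],60]]'

```text
time: 39.15
ee_pos: [0.4088, 0.0969, 0.2106]
tcp_rot: [179.8, -0.1, 79.8]
wrist_force: [-0.2, -0.3, -0.1]
opening: 0.0512
grasp_force: 0.0
```

```bash
python3 - <<'E'
from h import *
for n in ['top','scene']:
    c,p,d=snap(n,n+'2.png'); rects(n,c,p,d,['worn_pack_a','good_pack','eyepiece_a','flux_jar','tape_roll'])
a=cv2.imread('pics/top2.png')[90:250,70:410]; cv2.imwrite('pics/top2c.png',cv2.resize(a,None,fx=2.3,fy=2.3))
E
```

```text
top worn_pack_a 0.84 c [ 245.8 -272.8] size [58.7 38. ] long axis deg 30.3 z80 0.0200 rgb [ 32.  73. 167.]
top worn_pack_a 0.82 c [ 438.8 -371.6] size [57.7 38.4] long axis deg 72.2 z80 0.0208 rgb [ 29.  70. 162.]
top worn_pack_a 0.75 c [630.9 277.7] size [56.5 38.6] long axis deg 81.4 z80 0.0248 rgb [134.  13.   9.]
top worn_pack_a 0.56 c [ 246.3 -374.6] size [57.6 37.3] long axis deg 10.3 z80 0.0208 rgb [ 30.  70. 165.]
top worn_pack_a 0.51 c [617.7 192.4] size [57.4 35.9] long axis deg 79.4 z80 0.0255 rgb [148.  15.  11.]
top worn_pack_a 0.51 c [ 718.3 -385.5] size [55.4 38.4] long axis deg 88.7 z80 0.0200 rgb [ 21.  61. 156.]
top good_pack 0.72 c [ 630.8 -245.3] size [59.2 37. ] long axis deg 0.3 z80 0.0353 rgb [ 31. 102.  52.]
top eyepiece_a 0.66 c [668.9  48.5] size [28.2 27.8] long axis deg 51.8 z80 0.0521 rgb [ 94.5  93.5 108.5]
top eyepiece_a 0.54 c [652.7 -41.3] size [26.9 27.5] long axis deg -50.5 z80 0.0514 rgb [ 97. 117. 142.]
top flux_jar 0.72 c [546.1 -53.2] size [30.4 30.3] long axis deg 44.7 z80 0.0438 rgb [190. 186. 192.]
top flux_jar 0.5 c [669.4  49.2] size [29.9 
[... 728 characters left out ...]
1.3 -373.4] size [49.4 31.8] long axis deg 8.8 z80 0.0207 rgb [ 19.   55.  124.5]
scene worn_pack_a 0.56 c [619.2 192.1] size [56.6 39.4] long axis deg 83.1 z80 0.0231 rgb [60.5 18.  16. ]
scene good_pack 0.83 c [ 632.4 -246.7] size [38.2 58. ] long axis deg -0.4 z80 0.0348 rgb [30. 64. 43.]
scene eyepiece_a 0.91 c [655.1 -42.6] size [30.5 30.2] long axis deg 28.1 z80 0.0502 rgb [17. 31. 30.]
scene eyepiece_a 0.69 c [670.1  46.9] size [30.9 27.7] long axis deg 18.7 z80 0.0501 rgb [19. 36. 34.]
scene flux_jar 0.74 c [549.8 -55.1] size [33.2 30.3] long axis deg 35.0 z80 0.0425 rgb [85. 84. 81.]
scene tape_roll 0.71 c [456.4  -8.8] size [51.  49.6] long axis deg 6.3 z80 0.0193 rgb [91. 79. 29.]
```

View pics/scene2.png

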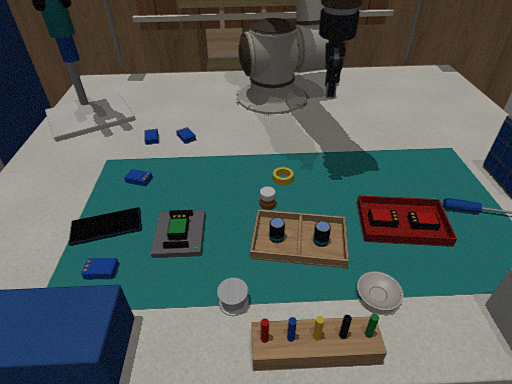

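View pics/top2c.png

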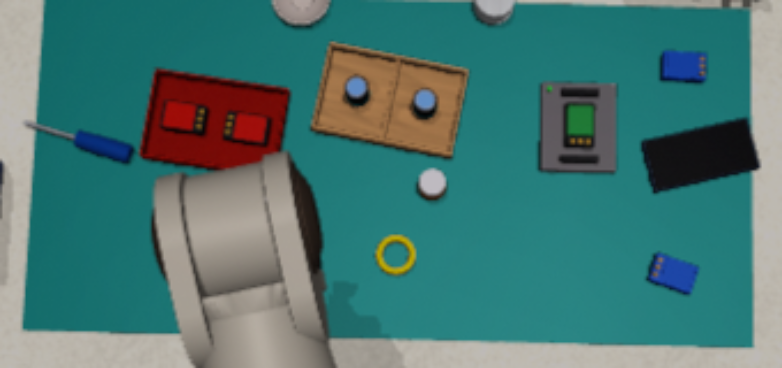

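Both views show everything in place: the packs end to end in the red tray, the green pack centred between the stops, and one eyepiece upright in each compartment. The jar and tape have not moved.

```bash
python3 -c "
from workcell import *
print(job_done())"
```

```text
the job is handed in; nothing more can be done
None
```

The job is handed in at about 39 s of the 128 s allowed: both worn packs lie flat end to end in the red tray, the good pack is centred on the cradle, one eyepiece stands upright in each compartment, and the jar and tape show no shift in the camera checks.

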